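Square up a foam brick and hold the gauge arm at the cutting mark

TASK

The foam brick has had its long side trimmed: turn it a quarter turn and set it down, flat on the table, with its tall end (the end without the slope) flat against the low stop bar of the cutting gauge and wholly on the bar, and let go of it. Then release the spring-loaded gauge arm by pressing its lock button, pull the arm out until its pointer stands at the 80 mm line of the scale (lines every 10 mm, longer ones every 20 mm, zero where the pointer rests), and finish while holding it there with the brick still against the bar; leave the other things on the table alone.

Things in the scene. Friction and masses are not known exactly. Their poses are not given: they have to be found in the camera images.
- jig: Cutting gauge of grey and aluminium, fixed to the table, placed and turned anew each time. Origin on the table under the middle of the stop bar's front face; x to its back (away from the robot at yaw 0), y to its left, z up. A 24 mm square sleeve runs back from x = 0 at y = 125, z = 100 mm; the gauge arm slides out of it along -x. Foot plates 8 mm thick lie behind the bar's face (x > 0).
- bar_face (a point): Middle of the stop bar's front face (the jig's plane x = 0), 17.5 mm above the table; axes as jig. The bar is 124 mm long (jig y -62 to +62) and 35 mm high.
- brick: Loose green rigid foam brick, 68 (its x) x 130 (its y) x 66 mm high, the top sloping down to its -y end, solid as a full box. Origin: centre of the underside. It starts before the bar, long side towards it (yaw within 0.5 rad of the jig's). Finished: yaw = jig's - pi/2, origin at x = -65 mm, y near 0 in the jig's frame. Grip across the 68 mm.
- brick_end (a point): Middle of the brick's tall end face (its +y face), 17.5 mm above the underside; axes as brick.
- gauge_arm (a joint): Extension of the gauge arm in m: 0 home (locked), 0.120 fully out; equals the reading of the pointer on the scale, 80 mm line = 0.080. A spring pulls it home with 1.5 N at 0 and 3.5 N at 0.080. Locked, it moves only 1 mm; once clear of the lock it springs back when let go.
- head (a point): Middle of the black head block on the gauge arm's front end: 42 (jig x) x 28 (jig y) x 40 mm high, middle 100 mm above the table; slides with the arm, axes as jig; home at x = -26, y = 125 mm of the jig. Pinch from above across jig y: one finger on its plain +y face, one on the button. Steel keeper behind it at jig x 3 to 13, y 86 to 116, z 85 to 117 mm.
- button_face (a point): Middle of the lock button's outer face; the button is a steel disc 28 mm in diameter, standing 13 mm out of the -y face of the head block (27 mm from the block's middle), 100 mm above the table. It is pressed towards jig +y and springs out when let go.
- lock_button (a joint): Travel of the lock button in m: 0 out, 0.008 fully pressed (3 N to start, 7 N fully in). The arm is unlocked while it is pressed more than about 0.004.
- pointer (a point): Tip of the steel pointer on the left of the head, just over the scale rule; slides with the arm.
- scale_80 (a point): The 80 mm line, the fourth long line after zero, on top of the fixed scale rule (30 mm wide, jig y 148 to 178, top at z = 62 mm, jig x +30 to -155 mm).
- tags: Bystander: stack of paper price tags 43 x 73 x 11 mm lying behind the stop bar. Origin under its middle.
- felt_marker: Bystander: white marker with green cap, 135 mm long, 16 mm thick, lying to the left of the gauge.
- gold_spool: Bystander: flat ribbon spool 65 mm in diameter, 16 mm high, to the right of the brick.
- pruners: Bystander: secateurs with red grips, 179 mm long, 14 mm high, lying far right.
- tape_roll: Bystander: roll of tape 94 mm in diameter, 48 mm high, right of the gauge.
- flower_pot: Bystander: clay pot 95 mm in diameter, 85 mm high, left of the gauge.
There are look-alikes about, which are no part of the job. Leave any red look-alike of the brick alone.

How it is judged:
By the outcome, as a careful person would: the job done as asked, in the order asked, and still so for the second after the job is handed in, while the arm keeps its last pose, push and grip.
It also fails if it takes over 48 s, if anything falls off the work surface, if the arm or the gripper's body presses on something with over 40 N, if the wrist force passes 120 N, or if a joint passes its speed limit or range.

ROBOT

A 6-joint arm with a two-finger parallel gripper is mounted at the origin on a cart in front of the work surface, level with it; the furniture and walls round the work are solid. World frame = base frame: x ahead of the robot, y to its left, z up, the work surface at z = 0. Lengths are in m, angles in rad, forces in N, time in s.
With the tool pointing down it reaches from about 0.375 to 0.975 m from the base axis. Payload 3.8 kg.
Tool frame: the origin (TCP) lies on the centre line of the jaws, within the pads' length; the fingertips stand manip.finger_overhang ahead of it and the grasp point (between the pads) lies 3 mm ahead of it (manip.finger_overhang is the distance from the TCP to the fingertips, in m); z points along the fingers, y is the line along which they close (so a half turn about z gives the same grasp; the last joint's range is limited). The gripper opens to 85 mm and grips with 20 to 120 N. Pads are 22 mm wide; open, the fingers measure 114 mm over their backs; the gripper's body (76 mm by 85 mm) begins 54 mm behind the grasp point. The pads swing forward as they close: fully open they stand 13 mm farther back than shut.
Start: joints at [-1.371, 0.264, 1.604, -0, 1.274, -0.037], TCP at [0.158, -0.656, 0.253] pointing down, gripper open.
Joint ranges: [-2.63, 2.63], [-0.94, 2.18], [0.31, 2.57], [-1.31, 4.45], [0, 2.66], [-2.55, 2.55]. Speed limits (rad/s): [2.57, 2.57, 3.14, 3.14, 3.14, 3.14].

INTERFACE

Orientations are given as a unit quaternion [w, x, y, z].
In Python, from rig import manip gives the robot as it stands.
- The arm moves only by the shell command python3 -m handwheel 'ROWS' [FORCE]. ROWS is JSON, a list of rows, each a list of 3 entries, a list of its own where there are three numbers: the shift along the tool's x, y, z in mm, then the turn about the tool's z in degrees, then the gripper command: -1 is shut, 1 is fully open, values between are in proportion. A call has 1 to 5 rows; each row shifts and turns the commanded pose from where the row before left it, along the tool's axes as they then stand; what a row does not reach is not made up. A row lasts 1/10 s, in which the tool goes at most 50 mm and 8.59 degrees, less where a joint would pass 70% of its speed; a pose out of reach is approached as far as the arm can. A call is refused whole if a number of a shift passes 50 or a number of a turn 8.59, either way. A call with a gripper value outside its range is refused whole. The fingers move at their own pace and stop on an object; FORCE is the grip in N (left out, the last holds). Time passes only in rows, so rows that do not move let the fingers close. It gives the time, the measured TCP pose, the force, the opening and the grip force at its end, in the units of the state.
- manip.read_state(): the state, without advancing time (a new reading comes with each control period).
- manip.snapshot(name): name is "scene" or "side" or "wrist"; returns (picture, depth): 480x640x3 uint8, red, green, blue; 480x640 float32, m along the optical axis (not along the pixel's ray), 0 where there is no reading.
- manip.calibration(name): a dict with "mtx" (3x3 intrinsics, pixels), "world_from_camera" (4x4, takes a point from camera to world coordinates); the wrist camera has in their place "T_tool_cam" (4x4, takes a point from camera to tool coordinates, whose origin is the TCP and whose axes are the flange's). Camera axes: x right, y down, z forward; pixel columns grow to the right and rows downward; lengths in m; the calibration is good to about 2 mm. A picture is of the moment at which its call begins: read the wrist's pose just before it. calibration takes no time and is no camera call.
- manip.finish_job(): hands the job in; it is judged then, once.
Trained networks look in the newest picture that a camera, given by its name, has taken for a name from the list of things; names that differ only in an ending like _2 or _b are one class to them, and where a whole thing is asked for, a point or a joint stands for the part that bears it (a point fixed in the world has none). Each returns a list of dicts, best first, with "p" (0 to 1); they miss things now and then, are a little off and sometimes report something else, mostly with a low value. They report only what shows in the picture. A call takes as long as a camera call. They do not tell look-alikes from the thing itself.
- manip.boxes_of(thing, camera): "centre" ([x, y, z] in m, in world coordinates, good to about 4 mm: the middle of the surface that is visible of it).
- manip.mark_of(thing, camera): "centre" ([x, y, z] in m, in world coordinates, good to about 4 mm: a listed point, or the origin of a listed thing).
The state is a dict: "clock": time; "q": joint angles; "dq": joint speeds; "effort": joint torques, N m; "tool_pos": TCP position; "orientation": TCP orientation; "contact_force": force on the tool from outside, world axes, zero at the start; "wrist_torque": the same for the moment, N m; "grip_width": opening from 0.0 (shut) to 1.0 (fully open); "grasp_force": force on a finger pad.
Only numpy, scipy, OpenCV 4.12 (cv2) and the standard library are available. Lean on these libraries where they do the work, as an engineer would, in place of code of your own. Each camera call takes 0.05 s, during which the arm holds its last target. There are 200 camera calls.

## Working session

There is one attempt and no reset: what is moved stays moved. The work goes in short steps, Python scripts to look and compute and a shell command to move; the robot and the scene stay as the last step left them, time stands still between calls to the robot, and variables do not carry over. Pictures are saved under pics/ and viewed, at most 10 in all, crops included, and the job is handed in when it is done.

```bash
ls; mkdir -p pics; python3 - <<'E'
from rig import manip
import cv2
print(manip.finger_overhang); s=manip.read_state(); print(s)
for c in("scene","side"):
    im,d=manip.snapshot(c); cv2.imwrite(f"pics/{c}1.png",im[...,::-1])
    for t in("bar_face","head","button_face","pointer","scale_80","brick","brick_end","jig"):
        r=manip.mark_of(t,c); print(c,t,[(round(x["p"],2),[round(float(v),4) for v in x["centre"]]) for x in r[:3]])
E
```

```text
pics
0.022
{'clock': 0.0, 'q': array([-1.37089820e+00,  2.64746670e-01,  1.60542184e+00, -2.42719064e-05,
        1.27367687e+00, -3.69010085e-02]), 'dq': array([ 0.00071128, -0.00021535,  0.00075368,  0.00039039,  0.00025655,
        0.00293734]), 'effort': array([ 5.92775832e-04, -5.15118062e+01, -3.67311144e+01, -3.98067932e-04,
        1.29368642e-02,  4.60910243e-06]), 'tool_pos': array([ 0.15820126, -0.655481  ,  0.2519405 ]), 'orientation': array([-1.12168247e-03,  9.92997905e-01,  1.18126596e-01, -1.03257260e-04]), 'contact_force': array([-0.28715039, -0.30656048, -0.75838267]), 'wrist_torque': array([-0.01337373,  0.04147169,  0.02218475]), 'grasp_force': 0.0, 'grip_width': 0.9980643317329316}
scene bar_face [(0.56, [0.605, 0.0273, 0.0189])]
scene head [(0.81, [0.5843, 0.153, 0.108]), (0.7, [0.4768, -0.4644, -0.0038])]
scene button_face [(0.57, [0.5817, 0.1237, 0.0976])]
scene pointer [(0.81, [0.5778, 0.1922, 0.0669])]
scene scale_80 [(0.66, [0.5044, 0.1902, 0.0652])]
scene brick [(0.83, [0.4721, -0.0401, 0.0021]), (0.72, [0.369, -0.2847, -0.0005])]
scene brick_end [(0.79, [0.4609, 0.0214, 0.0174]), (0.62, [0.3352, -0.224, 0.0204])]
scene jig [(0.82, [0.5999, 0.0188, -0.0002])]
side bar_face [(0.69, [0.5998, 0.0252, 0.0169])]
side head [(0.97, [0.584, 0.1494, 0.1013]), (0.37, [0.594, 0.383, -0.0008])]
side button_face [(0.36, [0.5756, 0.1224, 0.104])]
side pointer [(0.88, [0.5836, 0.1927, 0.0698]), (0.61, [0.5819, 0.1486, 0.1007]), (0.41, [0.7252, 0.0295, -0.0017])]
side scale_80 [(0.63, [0.5014, 0.1893, 0.0606])]
side brick [(0.81, [0.3649, -0.2838, 0.0018]), (0.61, [0.4712, -0.0378, -0.0014])]
side brick_end [(0.73, [0.4627, 0.0275, 0.0168]), (0.62, [0.3366, -0.2261, 0.0153])]
side jig [(0.62, [0.6053, 0.0254, 0.0046]), (0.43, [0.5819, 0.1535, 0.1036])]
```

View pics/scene1.png

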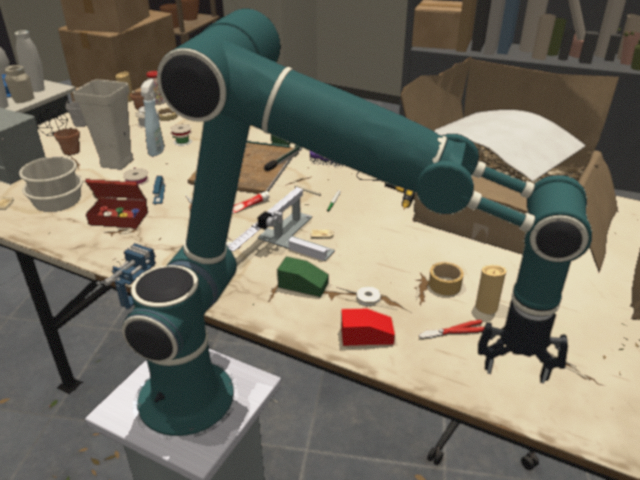

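View pics/side1.png

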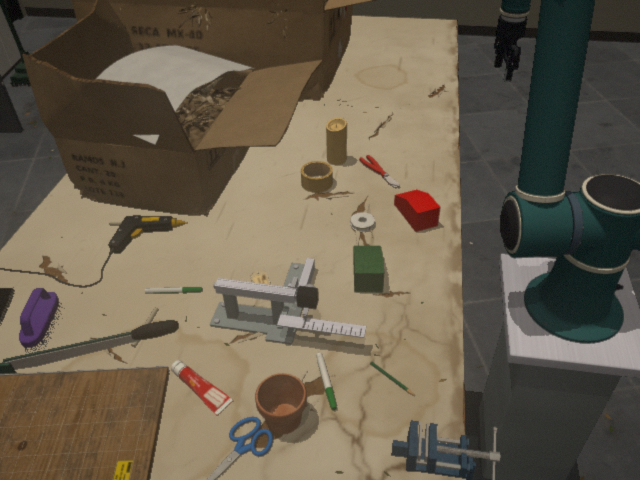

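The scene view shows the green brick at about (303,277), with the gauge behind it at (290,225) and the red look-alike at (368,327). In the side view the black head is at (307,297) and the scale at (325,325). Brick is at about (0.472,-0.039) with yaw 0.16, and jig is at about (0.603,0.026) with yaw near 0. I'll go above the brick.

```bash
cat > h.py <<'E'
import numpy as np, math, json, sys
from rig import manip
from scipy.spatial.transform import Rotation as Ro
def pose(s=None):
    s=s or manip.read_state(); q=s["orientation"]
    return np.array(s["tool_pos"]),Ro.from_quat([q[1],q[2],q[3],q[0]]).as_matrix()
def plan(x,y,z,ty,n,nt=None):
    """rows (mm, deg about tool z) to the world target, tool y at angle ty deg"""
    p,R=pose(); nt=nt or n
    a0=math.degrees(math.atan2(R[1,1],R[0,1])); da=(ty-a0+180)%360-180
    d=(np.array([x,y,z])-p)*1000
    print("from",p.round(4),"ty",round(a0,2),"total mm",d.round(1),"turn",round(-da,2))
    for i in range(n):
        t=-da/nt if i<nt else 0
        print([[round(float(v),1) for v in R.T@d/n],round(t,2)])
        R=R@Ro.from_euler("z",t,degrees=True).as_matrix()
if __name__=="__main__": a=[float(v) for v in sys.argv[1:]]; plan(*a[:4],int(a[4]),int(a[5]) if len(a)>5 else None)
E
python3 h.py 0.46 -0.03 0.24 9 15 11
```

```text
from [ 0.1583 -0.6562  0.2533] ty -76.44 total mm [301.7 626.2 -13.3] turn -85.44
[[29.3, -35.9, 0.9], -7.77]
[[33.9, -31.6, 0.9], -7.77]
[[37.9, -26.7, 0.9], -7.77]
[[41.1, -21.3, 0.9], -7.77]
[[43.6, -15.6, 0.9], -7.77]
[[45.3, -9.5, 0.9], -7.77]
[[46.2, -3.3, 0.9], -7.77]
[[46.2, 3.0, 0.9], -7.77]
[[45.4, 9.2, 0.9], -7.77]
[[43.8, 15.2, 0.9], -7.77]
[[41.3, 21.0, 0.9], -7.77]
[[38.1, 26.4, 0.9], 0]
[[38.1, 26.4, 0.9], 0]
[[38.1, 26.4, 0.9], 0]
[[38.1, 26.4, 0.9], 0]
```

```bash
python3 -m handwheel '[[[29,-36,1],-7.8,1],[[34,-32,1],-7.8,1],[[38,-27,1],-7.8,1],[[41,-21,1],-7.8,1],[[44,-16,1],-7.8,1]]' && python3 -m handwheel '[[[45,-10,1],-7.8,1],[[46,-3,1],-7.8,1],[[46,3,1],-7.8,1],[[45,9,1],-7.8,1],[[44,15,1],-7.8,1]]' && python3 -m handwheel '[[[41,21,1],-7.8,1],[[38,26,1],0,1],[[38,26,1],0,1],[[38,26,1],0,1],[[38,26,1],0,1]]' && python3 -m handwheel '[[[0,0,0],0,1],[[0,0,0],0,1]]'
python3 - <<'E'
from h import *; import cv2
p,R=pose(); im,d=manip.snapshot("wrist"); cv2.imwrite("pics/w1.png",im[...,::-1])
K=manip.calibration("wrist"); T=K["T_tool_cam"]; print(p,R.round(3),T.round(3),K["mtx"])
np.savez("w1.npz",im=im,d=d,p=p,R=R)
for t in("brick","brick_end","bar_face","button_face","head"):
    print(t,[(round(x["p"],2),[round(float(v),4) for v in x["centre"]]) for x in manip.mark_of(t,"wrist")[:3]])
E
```

```text
clock: 1.4
tool_pos: [0.2587, -0.4448, 0.2484]
orientation: [0.0, 0.896, 0.445, 0.0]
contact_force: [1.5, -0.1, 0.6]
grip_width: 1.005
grasp_force: 0.0
clock: 1.9
tool_pos: [0.3575, -0.2363, 0.2437]
orientation: [0.001, 0.696, 0.718, 0.0]
contact_force: [0.9, -1.1, -0.7]
grip_width: 1.002
grasp_force: 0.0
clock: 2.4
tool_pos: [0.4553, -0.0275, 0.2388]
orientation: [0.001, 0.647, 0.763, 0.0]
contact_force: [0.7, -0.3, -0.2]
grip_width: 0.996
grasp_force: 0.0
clock: 2.6
tool_pos: [0.4548, -0.0285, 0.2383]
orientation: [0.0, 0.646, 0.764, -0.0]
contact_force: [-0.3, 0.2, -0.6]
grip_width: 1.002
grasp_force: 0.0
[ 0.45484155 -0.02845072  0.23831166] [[-0.166  0.986 -0.   ]
 [ 0.986  0.166 -0.   ]
 [-0.    -0.    -1.   ]] [[-0.    -0.963 -0.271  0.068]
 [ 1.     0.    -0.001 -0.   ]
 [ 0.001 -0.271  0.963 -0.121]
 [ 0.     0.     0.     1.   ]] [[356.49406794   0.         315.85123487]
 [  0.         356.49406794 240.94941648]
 [  0.           0.           1.        ]]
brick [(0.98, [0.4715, -0.0397, 0.0014]), (0.57, [0.3667, -0.2849, -0.0021]), (0.44, [0.5059, -0.2264, -0.0011])]
brick_end [(0.93, [0.3378, -0.2267, 0.0128]), (0.92, [0.4623, 0.0283, 0.0172]), (0.29, [0.6064, 0.0207, 0.0184])]
bar_face [(0.83, [0.607, 0.0258, 0.0179])]
button_face [(0.75, [0.5795, 0.1236, 0.0966]), (0.22, [0.7265, 0.0316, -0.0007])]
head []
```

View pics/w1.png

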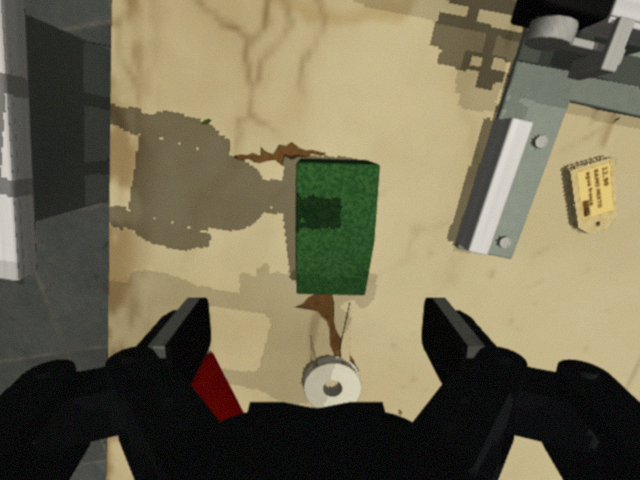

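The wrist view shows the brick at (297–378, 160–293), nearly aligned with the jaws. The bar runs from (515,120) to (470,245), and the button is at (550,30). I'll fit brick and bar from the depth.

```bash
cat >> h.py <<'E'
def cloud(d,p,R):
    K=manip.calibration("wrist"); v,u=np.mgrid[:480,:640]; M=K["mtx"]
    c=np.stack([(u-M[0,2])*d/M[0,0],(v-M[1,2])*d/M[1,1],d,np.ones_like(d)],-1)
    return (c@K["T_tool_cam"].T)[...,:3]@R.T+p
E
python3 - <<'E'
from h import *; import cv2
z=np.load("w1.npz"); W=cloud(z["d"],z["p"],z["R"]); hsv=cv2.cvtColor(z["im"],cv2.COLOR_RGB2HSV)
ok=z["d"]>0
g=ok&(hsv[...,0]>45)&(hsv[...,0]<85)&(hsv[...,1]>100)&(W[...,2]>0.02)
b=ok&(W[...,2]>0.028)&(W[...,2]<0.042)&~g; m=np.zeros_like(b); m[110:260,450:540]=1; b&=m
for n,k in(("brick",g),("bar",b)):
    P=W[k]; r=cv2.minAreaRect((P[:,:2]*1000).astype(np.float32)); print(n,k.sum(),r,P[:,2].min(),P[:,2].max()); print(cv2.boxPoints(r))
t=W[g&(W[...,2]>.06)]; r=cv2.minAreaRect((t[:,:2]*1000).astype(np.float32)); print("flat top",r,cv2.boxPoints(r))
print("table z",np.median(W[100:150,150:250,2]))
E
```

```text
brick 16241 ((524.465576171875, 14.672988891601562), (288.9426574707031, 140.64935302734375), 44.65202331542969) 0.03337980265751775 0.31814393806317043
[[ 372.26624  -36.8332 ]
 [ 471.1145  -136.8895 ]
 [ 676.6649    66.17918]
 [ 577.81665  166.23547]]
bar 3392 ((613.4913330078125, 24.91607666015625), (124.0730972290039, 21.529462814331055), 88.2519760131836) 0.02800802497971075 0.03812292894908237
[[600.83923  -36.763237]
 [622.35864  -37.419975]
 [626.14343   86.59539 ]
 [604.624     87.25213 ]]
flat top ((510.5790100097656, 28.729263305664062), (288.9426574707031, 101.13138580322266), 44.65202331542969) [[ 372.26627   -36.833237]
 [ 443.3413   -108.77692 ]
 [ 648.8917     94.29176 ]
 [ 577.8167    166.23544 ]]
table z 0.0003909737079330067
```

```bash
python3 - <<'E'
from h import *; import cv2
z=np.load("w1.npz"); W=cloud(z["d"],z["p"],z["R"]); hsv=cv2.cvtColor(z["im"],cv2.COLOR_RGB2HSV)
m=np.zeros(z["d"].shape,bool); m[140:310,270:400]=1
g=m&(W[...,2]>0.02)&(W[...,2]<.08)&(hsv[...,0]>45)&(hsv[...,0]<85)&(hsv[...,1]>90)
g=cv2.erode(cv2.morphologyEx(g.astype(np.uint8),cv2.MORPH_OPEN,np.ones((5,5))),np.ones((1,1)))>0
P=W[g]; r=cv2.minAreaRect((P[:,:2]*1000).astype(np.float32)); print(r,cv2.boxPoints(r),np.percentile(P[:,2],[1,50,99]))
E
python3 h.py 0.472 -0.037 0.10 9 4
```

```text
((472.05621337890625, -38.11963653564453), (66.71932220458984, 128.78436279296875), 8.024724006652832) [[ 430.03406    20.984987]
 [ 448.0124   -106.53831 ]
 [ 514.07837   -97.22426 ]
 [ 496.10004    30.299034]] [0.03603236 0.06574961 0.06786715]
from [ 0.4544 -0.0306  0.2383] ty 9.23 total mm [  17.6   -6.4 -138.3] turn 0.23
[[-2.3, 4.1, 34.6], 0.06]
[[-2.3, 4.1, 34.6], 0.06]
[[-2.3, 4.1, 34.6], 0.06]
[[-2.3, 4.1, 34.6], 0.06]
```

```bash
python3 -m handwheel '[[[-3,8,40],0.7,1],[[-3,8,40],0.7,1],[[0,0,20],0,1],[[0,0,0],0,1],[[0,0,0],0,1]]'; python3 h.py 0.4713 -0.033 0.04 8 3
```

```text
clock: 3.4
tool_pos: [0.4713, -0.0335, 0.1385]
orientation: [-0.0, 0.657, 0.754, -0.0]
contact_force: [0.4, 0.7, 0.5]
grip_width: 1.0
grasp_force: 0.0
from [ 0.4713 -0.0335  0.1385] ty 7.89 total mm [ -0.    0.5 -98.5] turn -0.11
[[0.2, 0.0, 32.8], -0.04]
[[0.2, 0.0, 32.8], -0.04]
[[0.2, 0.0, 32.8], -0.04]
```

```bash
python3 -m handwheel '[[[0,0,40],0,1],[[0,0,35],0,1],[[0,0,23],0,1],[[0,0,0],0,1],[[0,0,0],0,-1]]' 40 && python3 -m handwheel '[[[0,0,0],0,-1],[[0,0,0],0,-1],[[0,0,0],0,-1],[[0,0,0],0,-1],[[0,0,0],0,-1]]' && python3 -m handwheel '[[[0,0,-20],0,-1],[[0,0,-20],0,-1],[[0,0,0],0,-1]]'
```

```text
clock: 3.9
tool_pos: [0.4729, -0.0332, 0.042]
orientation: [0.001, 0.656, 0.754, 0.001]
contact_force: [-0.2, 0.0, 0.7]
grip_width: 0.857
grasp_force: 0.0
clock: 4.4
tool_pos: [0.4738, -0.0331, 0.0427]
orientation: [0.002, 0.656, 0.755, 0.001]
contact_force: [-0.6, -1.3, 7.1]
grip_width: 0.792
grasp_force: 46.3
clock: 4.7
tool_pos: [0.4745, -0.0331, 0.0837]
orientation: [0.003, 0.656, 0.755, 0.002]
contact_force: [0.7, 0.6, -1.0]
grip_width: 0.791
grasp_force: 45.8
```

```bash
python3 h.py 0.525 0.0275 0.085 -91.75 12
```

```text
from [ 0.4745 -0.0331  0.0837] ty 7.97 total mm [50.5 60.6  1.3] turn 99.72
[[4.4, 4.9, -0.1], 8.31]
[[5.1, 4.2, -0.1], 8.31]
[[5.6, 3.4, -0.1], 8.31]
[[6.1, 2.6, -0.1], 8.31]
[[6.4, 1.7, -0.1], 8.31]
[[6.5, 0.7, -0.1], 8.31]
[[6.6, -0.2, -0.1], 8.31]
[[6.5, -1.2, -0.1], 8.31]
[[6.2, -2.1, -0.1], 8.31]
[[5.9, -3.0, -0.1], 8.31]
[[5.4, -3.8, -0.1], 8.31]
[[4.8, -4.5, -0.1], 8.31]
```

```bash
python3 -m handwheel '[[[4.4,4.9,0],8.3,-1],[[5,4,0],8.3,-1],[[5.5,3.5,0],8.3,-1],[[6,2.5,0],8.3,-1],[[6.5,1.5,0],8.3,-1]]' && python3 -m handwheel '[[[6.5,0.5,0],8.3,-1],[[6.5,0,0],8.3,-1],[[6.5,-1,0],8.3,-1],[[6,-2,0],8.3,-1],[[6,-3,0],8.3,-1]]' && python3 -m handwheel '[[[5.5,-4,0],8.3,-1],[[5,-4.5,0],8.3,-1],[[0,0,0],0,-1],[[0,0,0],0,-1]]'
python3 - <<'E'
from h import *; import cv2
p,R=pose(); im,d=manip.snapshot("wrist"); cv2.imwrite("pics/w2.png",im[...,::-1]); np.savez("w2.npz",im=im,d=d,p=p,R=R)
E
python3 h.py 0.530 0.0275 0.041 -91.75 3
```

```text
clock: 5.2
tool_pos: [0.4921, -0.0074, 0.0796]
orientation: [-0.0, 0.882, 0.47, -0.0]
contact_force: [0.9, -0.1, -0.7]
grip_width: 0.79
grasp_force: 45.6
clock: 5.7
tool_pos: [0.5131, 0.0175, 0.0795]
orientation: [-0.0, 0.992, 0.127, -0.0]
contact_force: [0.4, -0.4, 0.9]
grip_width: 0.791
grasp_force: 45.6
clock: 6.1
tool_pos: [0.5217, 0.0276, 0.0797]
orientation: [0.0, 1.0, -0.012, -0.0]
contact_force: [-0.7, 0.1, -0.4]
grip_width: 0.795
grasp_force: 45.6
from [0.5216 0.0275 0.0798] ty -91.45 total mm [  8.4   0.  -38.8] turn 0.3
[[2.8, -0.1, 12.9], 0.1]
[[2.8, -0.1, 12.9], 0.1]
[[2.8, -0.1, 12.9], 0.1]
```

View pics/w2.png

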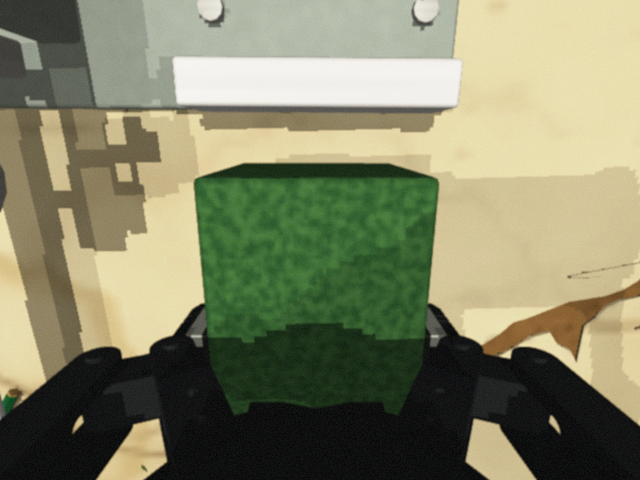

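The wrist view shows the brick level and square in the jaws, its end edge from (195,180) to (438,178). The bar's front edge runs from (173,106) to (458,106), centred on the brick. I'll measure the gap and angle from depth.

```bash
python3 - <<'E'
from h import *
z=np.load("w2.npz"); W=cloud(z["d"],z["p"],z["R"]); T=(W-z["p"])@z["R"]  # tool axes
Z=W[...,2]
def edge(cols,sel,f):
    pts=[]
    for u in cols:
        k=sel[:,u]
        if k.sum()>3: i=f(T[k,u,0]); pts.append(T[k,u][i])
    P=np.array(pts)[:,:2]*1000; c=np.polyfit(P[:,1],P[:,0],1); print(len(P),"x at y0",c[1],"deg",np.degrees(np.arctan(c[0])),"y",P[:,1].min(),P[:,1].max())
r=np.zeros_like(Z,bool); r[40:125]=1
edge(range(185,450,5),r&(abs(Z-.035)<.006),np.argmin)
r[:]=0; r[150:260]=1
top=np.median(Z[190:230,250:380]); print("top z",top)
edge(range(205,430,5),r&(abs(Z-top)<.005),np.argmax)
E
```

```text
53 x at y0 82.9887745885122 deg -0.42588629518749954 y -58.548976817430415 58.12173062576436
top z 0.10353280036478597
45 x at y0 59.242105939237 deg -0.03124481573051286 y -31.050975241974292 30.738538008422168
```

```bash
python3 -m handwheel '[[[8,0,15],0.4,-1],[[7,0,12],0,-1],[[2,0,7],0,-1],[[0,0,2],0,-1],[[0,0,0],0,-1]]' && python3 -m handwheel '[[[3,0,0],0,-1],[[0,0,0],0,-1]]'&& python3 -m handwheel '[[[2,0,0],0,-1],[[0,0,0],0,-1]]'
```

```text
clock: 6.65
tool_pos: [0.5385, 0.0269, 0.0437]
orientation: [0.0, 1.0, -0.018, -0.001]
contact_force: [-0.0, 0.5, -0.8]
grip_width: 0.792
grasp_force: 45.8
clock: 6.85
tool_pos: [0.5429, 0.0269, 0.0449]
orientation: [-0.0, 1.0, -0.018, 0.001]
contact_force: [-0.8, -0.1, 0.3]
grip_width: 0.795
grasp_force: 45.8
clock: 7.05
tool_pos: [0.5446, 0.0269, 0.0447]
orientation: [-0.0, 1.0, -0.018, 0.001]
contact_force: [-0.1, -0.3, -0.6]
grip_width: 0.793
grasp_force: 45.8
```

```bash
python3 -m handwheel '[[[2,0,0],0,-1],[[0,0,0],0,-1]]'&& python3 -m handwheel '[[[0,0,1],0,-1],[[0,0,0],0,-1]]'
```

```text
clock: 7.25
tool_pos: [0.5453, 0.0268, 0.0441]
orientation: [0.0, 1.0, -0.018, -0.001]
contact_force: [-3.8, 0.1, 1.6]
grip_width: 0.791
grasp_force: 45.9
clock: 7.45
tool_pos: [0.5453, 0.0268, 0.0429]
orientation: [0.0, 1.0, -0.018, -0.001]
contact_force: [-3.7, 0.1, 1.3]
grip_width: 0.786
grasp_force: 45.9
```

```bash
python3 -m handwheel '[[[0.5,0,1],0,-1],[[0,0,0],0,-1]]'&& python3 -m handwheel '[[[0,0,0.7],0,-1],[[0,0,0],0,-1]]'
```

```text
clock: 7.65
tool_pos: [0.5453, 0.0268, 0.0428]
orientation: [0.0, 1.0, -0.018, -0.002]
contact_force: [-9.3, 0.1, 9.6]
grip_width: 0.792
grasp_force: 46.8
clock: 7.85
tool_pos: [0.5453, 0.0268, 0.0427]
orientation: [0.0, 1.0, -0.018, -0.002]
contact_force: [-11.7, 0.6, 14.1]
grip_width: 0.792
grasp_force: 47.3
```

```bash
python3 -m handwheel '[[[0,0,-0.7],0,1],[[0,0,0],0,1],[[0,0,0],0,1],[[0,0,0],0,1]]' && python3 -m handwheel '[[[0,0,-25],0,1],[[0,0,-40],0,1],[[0,0,-45],0,1],[[0,0,-45],0,1],[[0,0,0],0,1]]'
python3 - <<'E'
from h import *; import cv2
p,R=pose(); im,d=manip.snapshot("wrist"); cv2.imwrite("pics/w3.png",im[...,::-1]); np.savez("w3.npz",im=im,d=d,p=p,R=R); print(p,R)
for t in("button_face","head","pointer","scale_80","brick","brick_end"):
    print(t,[(round(x["p"],2),[round(float(v),4) for v in x["centre"]]) for x in manip.mark_of(t,"wrist")[:2]])
E
```

```text
clock: 8.25
tool_pos: [0.547, 0.0268, 0.0422]
orientation: [-0.0, 1.0, -0.018, 0.0]
contact_force: [0.2, 0.2, 0.2]
grip_width: 1.0
grasp_force: 0.0
clock: 8.75
tool_pos: [0.5518, 0.0268, 0.2054]
orientation: [-0.0, 1.0, -0.018, 0.007]
contact_force: [0.4, -0.1, 1.8]
grip_width: 1.003
grasp_force: 0.0
[0.55184631 0.02682747 0.20536373] [[ 9.99262915e-01 -3.55153202e-02  1.45701054e-02]
 [-3.55207496e-02 -9.99368933e-01  1.13939256e-04]
 [ 1.45568641e-02 -6.31396337e-04 -9.99893844e-01]]
button_face [(0.79, [0.5808, 0.1239, 0.0954]), (0.41, [0.5067, 0.1896, 0.0618])]
head [(0.72, [0.5845, 0.1506, 0.0997])]
pointer [(0.64, [0.5834, 0.1918, 0.0644])]
scale_80 [(0.79, [0.5043, 0.1899, 0.0616])]
brick [(0.73, [0.3638, -0.2825, 0.0019]), (0.68, [0.5395, 0.0271, -0.0004])]
brick_end [(0.75, [0.6051, 0.0277, 0.0164])]
```

View pics/w3.png

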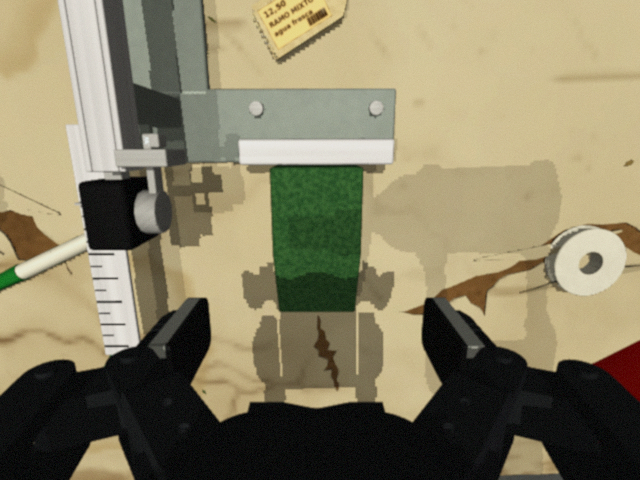

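The wrist view shows the brick against the bar (top edge y≈166, bar front y≈163, x 272–362), well within the bar at 239–395. The head is at (110,213) and the button at (152,212). I'll check head position from depth and plan the pinch.

```bash
python3 - <<'E'
from h import *; import cv2
z=np.load("w3.npz"); W=cloud(z["d"],z["p"],z["R"]); Z=W[...,2]
m=np.zeros_like(Z,bool); m[165:255,70:185]=1
dark=z["im"].max(2)<60
k=m&dark&(abs(Z-.12)<.006); P=W[k]; r=cv2.minAreaRect((P[:,:2]*1000).astype(np.float32)); print(k.sum(),r,P[:,:2].min(0),P[:,:2].max(0),np.median(P[:,2]))
k=m&~dark&(Z>.085)&(Z<.118); P=W[k]; print("button",k.sum(),np.percentile(P,[2,50,98],axis=0).round(4))
E
python3 h.py .5815 .1485 .195 -91.8 4
```

```text
3333 ((582.9849853515625, 149.8980712890625), (27.521760940551758, 41.66587448120117), 87.86676025390625) [0.56184078 0.13551908] [0.6037923  0.16391401] 0.12024200540446135
button 1895 [[0.5703 0.1214 0.0928]
 [0.5945 0.1306 0.1111]
 [0.6119 0.1594 0.1172]]
from [0.5452 0.0268 0.195 ] ty -92.03 total mm [ 36.3 121.7   0. ] turn -0.23
[[8.0, -30.7, -0.0], -0.06]
[[8.0, -30.7, -0.0], -0.06]
[[8.0, -30.7, -0.0], -0.06]
[[8.1, -30.7, -0.0], -0.06]
```

```bash
python3 -m handwheel '[[[8,-30.5,0],0,1],[[8,-30.5,0],0,1],[[8,-30.5,0],0,1],[[8,-30.5,0],0,1],[[0,0,0],0,1]]' && python3 -m handwheel '[[[0,0,40],0,1],[[0,0,30],0,1],[[0,0,18],0,1],[[0,0,0],0,1],[[0,0,0],0,1]]'
python3 h.py .582 .148 .105 -91.8 1
```

```text
clock: 9.6
tool_pos: [0.583, 0.1506, 0.1957]
orientation: [-0.0, 1.0, -0.016, -0.001]
contact_force: [0.8, -0.8, 0.4]
grip_width: 0.998
grasp_force: 0.0
clock: 10.1
tool_pos: [0.5822, 0.1469, 0.1085]
orientation: [0.0, 1.0, -0.018, -0.001]
contact_force: [0.4, -0.3, 0.5]
grip_width: 1.0
grasp_force: 0.0
from [0.5822 0.1469 0.1085] ty -92.05 total mm [-0.2  1.1 -3.5] turn -0.25
[[-0.3, -1.1, 3.5], -0.25]
```

```bash
python3 -m handwheel '[[[0,-1,3],0,-1],[[0,0,0],0,-1],[[0,0,0],0,-1],[[0,0,0],0,-1],[[0,0,0],0,-1]]' 35 && python3 -m handwheel '[[[0,0,0],0,-1],[[0,0,0],0,-1],[[0,0,0],0,-1],[[0,0,0],0,-1],[[0,0,0],0,-1]]'
python3 - <<'E'
from h import *; import cv2
im,d=manip.snapshot("side"); cv2.imwrite("pics/s2.png",cv2.resize(im[200:380,180:400,::-1],None,fx=3,fy=3,interpolation=cv2.INTER_CUBIC))
E
```

```text
clock: 10.6
tool_pos: [0.5838, 0.1484, 0.1079]
orientation: [0.0, 1.0, -0.017, 0.001]
contact_force: [-1.8, -1.8, 5.2]
grip_width: 0.377
grasp_force: 38.5
clock: 11.1
tool_pos: [0.5838, 0.1484, 0.108]
orientation: [0.0, 1.0, -0.017, 0.001]
contact_force: [-1.2, -1.3, 5.2]
grip_width: 0.377
grasp_force: 38.5
```

View pics/s2.png

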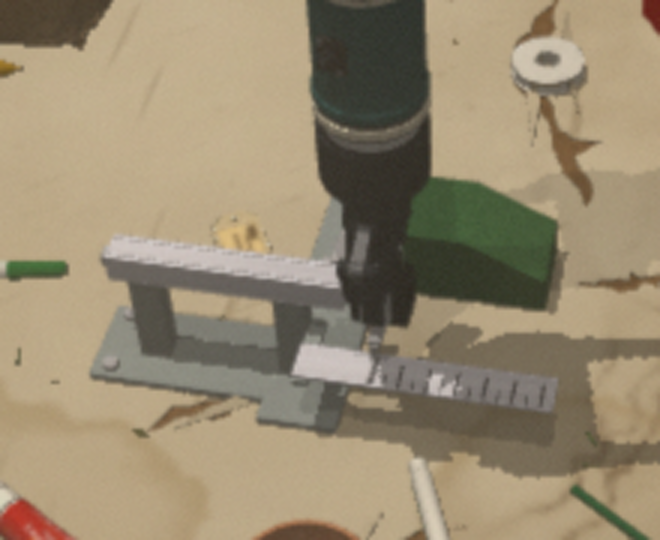

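The side crop shows the jaws gripping the head, with the pointer at the zero line (375,355) and the brick undisturbed. The opening of about 32 mm means the button is pressed in. Now I'll pull.

```bash
python3 -m handwheel '[[[-4,0,0],0,-1],[[-8,0,0],0,-1],[[-8,0,0],0,-1],[[0,0,0],0,-1],[[0,0,0],0,-1]]' && python3 -m handwheel '[[[-12,0,0],0,-1],[[-14,0,0],0,-1],[[-14,0,0],0,-1],[[-12,0,0],0,-1],[[-6,0,0],0,-1]]' && python3 -m handwheel '[[[0,0,0],0,-1],[[0,0,0],0,-1],[[0,0,0],0,-1]]'
python3 - <<'E'
from h import *; import cv2
p,R=pose(); print(np.hypot(*(p[:2]-[.5838,.1484])))
for c in("side","wrist","scene"):
    im,d=manip.snapshot(c)
    if c=="side": cv2.imwrite("pics/s3.png",cv2.resize(im[260:380,230:400,::-1],None,fx=4,fy=4,interpolation=cv2.INTER_CUBIC))
    for t in("pointer","scale_80","head","brick_end"):
        print(c,t,[(round(x["p"],2),[round(float(v),4) for v in x["centre"]]) for x in manip.mark_of(t,c)[:2]])
E
```

```text
clock: 11.65
tool_pos: [0.5638, 0.1491, 0.1079]
orientation: [0.0, 1.0, -0.017, 0.002]
contact_force: [1.7, -2.5, 7.3]
grip_width: 0.377
grasp_force: 38.5
clock: 12.15
tool_pos: [0.5059, 0.1509, 0.108]
orientation: [0.0, 1.0, -0.017, 0.002]
contact_force: [4.7, -4.6, 5.2]
grip_width: 0.379
grasp_force: 38.0
clock: 12.45
tool_pos: [0.5064, 0.1509, 0.1079]
orientation: [0.0, 1.0, -0.017, 0.002]
contact_force: [3.8, -4.4, 6.5]
grip_width: 0.376
grasp_force: 38.1
0.07744889054219982
side pointer [(0.73, [0.5059, 0.1953, 0.0709])]
side scale_80 [(0.9, [0.5068, 0.1899, 0.0612])]
side head [(0.72, [0.5056, 0.1553, 0.1006])]
side brick_end [(0.98, [0.3327, -0.2275, 0.017]), (0.91, [0.6047, 0.023, 0.0179])]
wrist pointer [(0.87, [0.5072, 0.1939, 0.0627])]
wrist scale_80 [(0.77, [0.5065, 0.1886, 0.0617])]
wrist head [(0.72, [0.5053, 0.1532, 0.1017])]
wrist brick_end [(0.72, [0.5051, 0.1966, 0.0641])]
scene pointer [(0.47, [0.5036, 0.1978, 0.0653]), (0.31, [0.6063, 0.0212, 0.0168])]
scene scale_80 [(0.79, [0.5006, 0.1899, 0.0645])]
scene head [(0.65, [0.5032, 0.1561, 0.1098]), (0.29, [0.5385, 0.0246, 0.0015])]
scene brick_end [(0.98, [0.3373, -0.2243, 0.0231]), (0.58, [0.6012, 0.0224, 0.0178])]
```

View pics/s3.png

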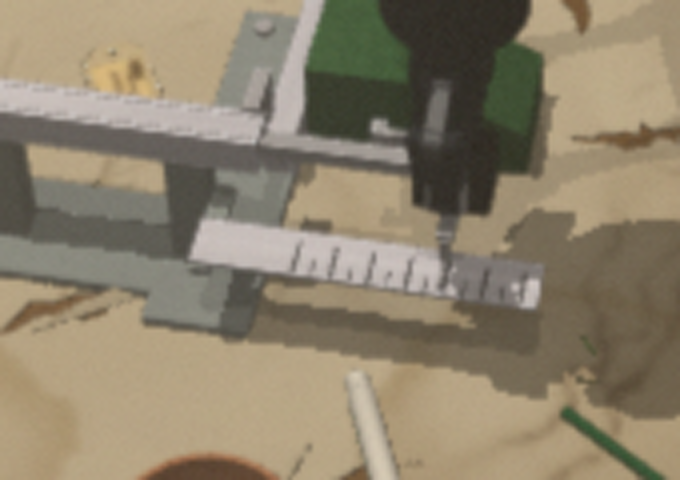

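The side crop shows the pointer tip at about (446,275), within about 2 mm short of the fourth long line after zero (297→~450). Travel measured is 77.5 mm, so I'll pull 2 mm more and read it close up from the wrist.

```bash
python3 -m handwheel '[[[-2,0,0],0,-1],[[0,0,0],0,-1],[[0,0,0],0,-1]]'
python3 - <<'E'
from h import *; import cv2
p,R=pose(); print(p,np.hypot(*(p[:2]-[.5838,.1484])))
im,d=manip.snapshot("wrist"); K=manip.calibration("wrist"); np.savez("w4.npz",im=im,d=d,p=p,R=R)
c=np.linalg.inv(K["T_tool_cam"])@np.r_[R.T@(np.array([.505,.190,.062])-p),1]; uv=K["mtx"]@c[:3]; u,v=(uv[:2]/uv[2]).astype(int); print(u,v)
u0,v0=max(u-70,0),max(v-75,0)
cr=im[v0:v0+150,u0:u0+160,::-1]; print(u0,v0); cv2.imwrite("pics/w4.png",cv2.resize(cr,None,fx=4,fy=4,interpolation=cv2.INTER_CUBIC))
E
```

```text
clock: 13.5
tool_pos: [0.5045, 0.1509, 0.1079]
orientation: [0.0, 1.0, -0.017, 0.002]
contact_force: [3.7, -4.1, 7.0]
grip_width: 0.379
grasp_force: 38.1
[0.50450845 0.15094415 0.10788655] 0.079332352239841
238 283
168 208
```

View pics/w4.png

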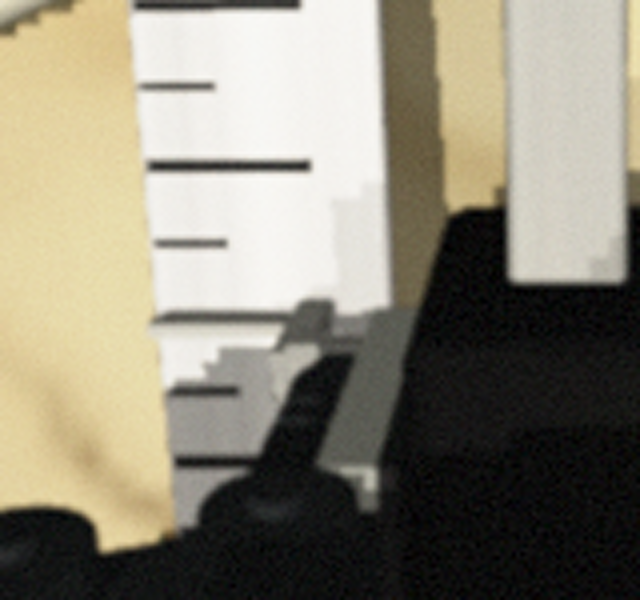

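The wrist crop shows long lines at y≈5 (40), 165 (60), 318 (80) and 462 (100), with the pointer strip lying at y≈318–335 beside the 80 line. I'll zoom in once more to judge it and get the pointer's height.

```bash
python3 - <<'E'
from h import *; import cv2
z=np.load("w4.npz"); im=z["im"]; W=cloud(z["d"],z["p"],z["R"])
cv2.imwrite("pics/w5.png",cv2.resize(im[268:313,200:260,::-1],None,fx=12,fy=12,interpolation=cv2.INTER_NEAREST))
for v in range(280,300): print(v,im[v,[208,215,222,228,234,240]].mean(1).round().astype(int),(W[v,[208,215,222,228,234,240],2]*1000).round(1))
O=np.array([.604,.0253]);print(((W[287,215]-[.604,.0253,0])*1000).round(1))
E
```

```text
280 [239 237 239 241 245 244] [61.7 62.  62.5 62.7 62.8 61.9]
281 [238 236 240 240 244 245] [61.4 62.4 63.5 62.6 62.7 62.5]
282 [237 237 240 240 245 243] [62.4 62.2 62.3 62.9 62.  63.3]
283 [238 237 239 240 246 238] [63.1 62.3 62.8 62.2 63.5 63.1]
284 [235 226 230 230 238 226] [62.5 63.2 64.1 62.8 63.1 62.4]
285 [218 175 182 180 192 185] [62.7 62.  61.9 62.4 61.5 62.2]
286 [170 103 109 109 115 123] [66.1 65.4 65.6 65.8 64.9 71.9]
287 [111  83  80  84  85  87] [67.  66.2 67.4 67.9 67.7 71.6]
288 [125 122 118 122 117  86] [69.4 68.1 68.1 69.3 68.1 74.2]
289 [177 178 179 181 180  88] [69.  68.5 68.4 69.8 67.7 73.5]
290 [209 208 208 209 205  87] [68.4 68.1 68.8 69.4 69.  76.4]
291 [214 216 214 218 216  83] [69.  68.2 68.4 67.8 67.8 81.3]
292 [223 224 229 227 231  86] [62.2 63.3 62.1 61.6 63.4 83.2]
293 [230 234 234 232 240 104] [62.7 61.2 62.9 62.7 62.9 81.9]
294 [228 237 226 208 221 142] [62.5 62.3 63.1 62.7 64.1 82.6]
295 [224 235 205 164 172 170] [62.2 62.4 62.4 61.7 62.8 83.5]
296 [220 236 205 152 157 177] [62.  61.9 63.2 62.7 61.4 83.3]
297 [215 236 197 151 161 177] [63.1 64.1 61.8 62.7 63.2 83.4]
298 [218 235 179 148 164 180] [62.7 62.1 61.8 61.4 62.9 83.7]
299 [221 236 156 147 163 183] [62.4 62.3 61.3 61.5 62.4 83.6]
[-98.5 175.2  66.2]
```

View pics/w5.png

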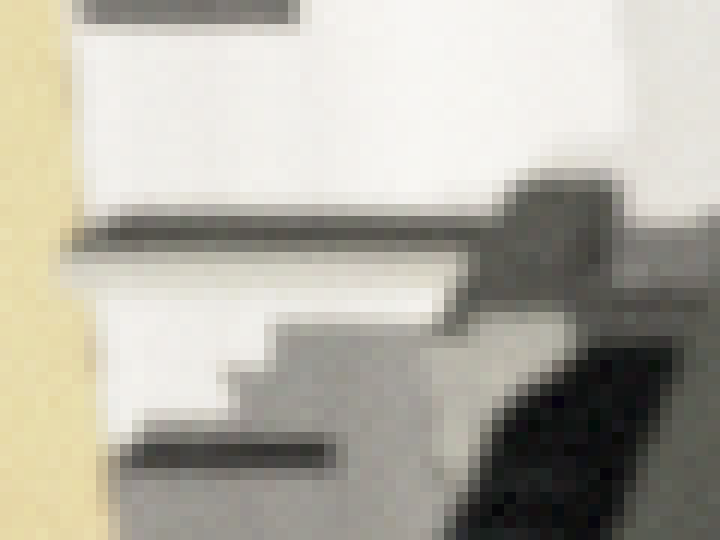

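```bash
python3 - <<'E'
from h import *
z=np.load("w4.npz"); im=z["im"].astype(float).mean(2); p,R=z["p"],z["R"]
K=manip.calibration("wrist"); M=K["mtx"];T=K["T_tool_cam"]
def hit(u,v,h):
    r=R@T[:3,:3]@np.array([(u-M[0,2])/M[0,0],(v-M[1,2])/M[1,1],1]); o=p+R@T[:3,3]; return o+r*(h-o[2])/r[2]
a=-.031; ex=np.array([math.cos(a),math.sin(a)])
L={40:(210,208,213),50:(212,226,233),60:(215,245,253),70:(216,265,273),90:(219,301,309),100:(222,319,327)}
S=[];X=[]
for k,(u,v0,v1) in L.items():
    c=slice(u-2,u+3); w=230-im[v0:v1,c].mean(1); w=np.clip(w-w.min()-8,0,None); v=(w*np.arange(v0,v1)).sum()/w.sum()
    S.append(k); X.append(-hit(u,v,.062)[:2]@ex*1000); print(k,round(v,2),round(X[-1],2))
f=np.polyfit(X,S,1); print(f,np.round(np.polyval(f,X)-S,2))
for h in(.0675,.068,.0685):
    for v in(288,290,291.7): print(h,v,round(np.polyval(f,-hit(217,v,h)[:2]@ex*1000),2))
for h in (.063,.064): print("front bottom edge",h,np.polyval(f,-hit(217,285.5,h)[:2]@ex*1000))
E
```

```text
40 208.98 -537.15
50 229.17 -527.29
60 249.04 -517.27
70 268.43 -507.19
90 305.42 -487.08
100 323.02 -477.07
[  0.99716952 575.73670746] [ 0.1  -0.06 -0.07 -0.02  0.03  0.01]
0.0675 288 78.11
0.0675 290 79.16
0.0675 291.7 80.06
0.068 288 77.9
0.068 290 78.95
0.068 291.7 79.84
0.0685 288 77.69
0.0685 290 78.73
0.0685 291.7 79.62
front bottom edge 0.063 78.66792166048242
front bottom edge 0.064 78.25306968438906
```

Both the travel (79.3) and the image (≈79.0) say it is just under 80, so I'll pull 0.8 mm more.

```bash
python3 -m handwheel '[[[-0.8,0,0],0,-1],[[0,0,0],0,-1],[[0,0,0],0,-1],[[0,0,0],0,-1]]'
python3 - <<'E'
from h import *
p,R=pose(); print(np.hypot(*(p[:2]-[.5838,.1484]))); im,d=manip.snapshot("wrist"); g=im.mean(2)[280:296,212:230].mean(1).round(); print(g)
im,d=manip.snapshot("side"); print([(x["p"],x["centre"]) for x in manip.mark_of("brick_end","side")])
E
```

```text
clock: 13.95
tool_pos: [0.5038, 0.151, 0.1079]
orientation: [0.0, 1.0, -0.017, 0.002]
contact_force: [3.8, -4.7, 6.7]
grip_width: 0.379
grasp_force: 38.1
0.08001280279401723
[237. 238. 237. 227. 169.  76.  41.  65. 117. 178. 209. 216. 226. 234.
 236. 236.]
[(0.82, [0.3331, -0.224, 0.0124]), (0.79, [0.6041, 0.0242, 0.0172]), (0.3, [0.5041, -0.2238, 0.0009])]
```

```bash
python3 -c "
from rig import manip
print(manip.finish_job())"
```

```text
the job is handed in; nothing more can be done
None
```

I handed the job in at about 14 s: the brick is turned, released and flat against the bar, and the gauge arm is unlocked and held with its pointer at about 80 mm (80.0 mm by arm travel, about 79.8 mm by my image reading).

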